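# Lock the phone into its table holder

### The arm

A 6-joint arm with a two-finger parallel gripper is mounted at the origin on the work surface. World frame = base frame: x ahead of the robot, y to its left, z up, the work surface at z = 0. Lengths are in mm, angles in rad, forces in N, time in s.
With the tool pointing down it reaches from about 350 to 725 mm from the base axis. Payload 4.3 kg.
Tool frame: the origin (TCP) lies at the very end of the fingers, on their centre line; the grasp point (between the pads) lies 19 mm behind it; z points along the fingers, y is the line along which they close (so a half turn about z gives the same grasp; the last joint's range is limited). The gripper opens to 85 mm and grips with 20 to 120 N. Pads are 22 mm wide; open, the fingers measure 114 mm over their backs; the gripper's body (76 mm by 85 mm) begins 54 mm behind the grasp point. The pads swing forward as they close: fully open they stand 13 mm farther back than shut.
Start: joints at [1.084, 0.377, 0.081, 1.274, 0, 1.46], TCP at [211.581, 534.7, 194.729] pointing down, gripper open.
Joint ranges: [-2.72, 2.72], [-0.84, 1.66], [-1.02, 1.22], [-1.77, 2.12], [-1.37, 1.28], [-3.14, 3.14]. Speed limits (rad/s): [2.57, 2.57, 3.14, 3.14, 3.14, 3.14].

### API

Orientations are given as a rotation vector (axis times angle).
In Python, from workcell import * gives the robot as it stands.
- The arm moves only by the tool drive_tool, never from a script. Its argument "motion" is a list of rows, each a list of 7 numbers: the turn, a rotation vector about the tool's x, y, z in degrees, then the shift along the tool's x, y, z in cm, then the finger opening in cm, from 0 to 8.54. In form: [[rx, ry, rz, dx, dy, dz, gripper], ...]. A call has exactly 5 rows; each row is the pose to reach, as a shift and turn from the pose commanded when the call began, along the tool's axes at that moment; what a row does not reach only later rows make up. A row lasts 1/8 s, in which the tool goes at most 62.5 mm and 10.7 degrees, less where a joint would pass 70% of its speed; a pose out of reach is approached as far as the arm can. A call with a gripper value outside its range is refused whole. The fingers move at their own pace and stop on an object; "grip_force" is the grip in N (left out, the last holds). Time passes only in rows, so rows that repeat a pose let the fingers close, or fill a call up. It gives the time, the measured TCP pose, the force, the opening and the grip force at its end, in the units of the state.
- state(): the state, without advancing time (a new reading comes with each control period).
- read_camera(name): name is "scene" or "top"; returns (picture, depth): 384x512x3 uint8, red, green, blue; 384x512 float32, mm along the optical axis (not along the pixel's ray), 0 where there is no reading.
- calibration(name): a dict with "vfov" (degrees; the focal length in pixels is half the picture's height over the tangent of half this angle, whatever the lens; pixels are square), "cx", "cy" (the principal point, pixels), "dist_coeffs" ([k1, k2, p1, p2, k3] as OpenCV has them; the pictures are not rectified), "R" (3x3) and "t" (3): a world point X has camera coordinates R X + t. Camera axes: x right, y down, z forward; pixel columns grow to the right and rows downward; lengths in mm; the calibration is good to about 2 mm. A picture is of the moment at which its call begins. calibration takes no time and is no camera call.
- job_done(): hands the job in; it is judged then, once.
Trained networks look in the newest picture that a camera, given by its name, has taken for a name from the list of things; names that differ only in an ending like _2 or _b are one class to them, and where a whole thing is asked for, a point or a joint stands for the part that bears it (a point fixed in the world has none). Each returns a list of dicts, best first, with "score" (0 to 1); they miss things now and then, are a little off and sometimes report something else, mostly with a low value. They report only what shows in the picture. A call takes as long as a camera call. They do not tell look-alikes from the thing itself.
- spot_in(camera, target): "centre" ([x, y, z] in mm, in world coordinates, good to about 4 mm: the middle of the surface that is visible of it).
- regions_of(camera, target): "pixels" (384x512 bool, what is visible of it).
The state is a dict: "time": time; "qpos": joint angles; "joint_velocities": joint speeds; "joint_efforts": joint torques, N m; "ee_pos": TCP position; "tool_rot": TCP orientation; "ft_force": force on the tool from outside, world axes, zero at the start; "ft_torque": the same for the moment, N m; "width": opening from 0.0 (shut) to 1.0 (fully open); "gripper_force": force on a finger pad.
Only numpy, scipy, OpenCV 4.12 (cv2) and the standard library are available. Lean on these libraries where they do the work, as an engineer would, in place of code of your own. Each camera call takes 0.05 s, during which the arm holds its last target. There are 200 camera calls.

### The job

Push the rod of the phone holder in by its end knob until the sliding jaw has brought the phone snugly up against the rubber-faced fence, pressing gently so as not to crush the phone, then flip the cam lever over its centre to the other side, all the way home, to lock the rod so that the phone stays gripped. Don't force the lever, leave the teapot, cups, ashtray and coaster where they are, and let go of everything at the end.

Things in the scene. Friction and masses are not known exactly. Their poses are not given: they have to be found in the camera images.
- holder: Phone holder standing fixed on the table: a pale wooden base board 215 x 160 x 15 mm. Origin on the table under the middle of the slide line; its x axis is the direction in which the jaw slides towards the fence, z up. In this frame: board x -100 to 115, y -80 to 80; aluminium clamp block x -80 to -50, y -22 to 22, top at z 58; a 12 mm steel rod runs along x through the block at y 0, z 42.
- fence: Aluminium end stop fixed on the holder, 120 mm wide (y), top at z 34 mm, at x 103 to 115 in the holder's frame; this entry's origin and axes are those of the holder. It is faced with an adjustable block of hard rubber whose inner face lies somewhere between x 77 and x 95 mm: it is set differently each time, is not measured, and must be felt.
- knob_face (a point): Centre of the flat rear face of the rod's push knob, a black disc 40 mm across and 13 mm thick with its axis along the holder's x, centre 42 mm above the table (22 mm clear below it). Push it along the holder's +x. The seat is reached at a travel of 0.035 to 0.053. The face starts 145 to 160 mm behind (-x of) the holder's origin.
- jaw (a joint): Travel of rod, knob and jaw along the holder's +x, m, 0 to 0.065. The front of the jaw's pad is at x = -30 mm + travel in the holder's frame, the knob's face at x = -160 mm + travel. With the lever open the rod moves with a steady friction of about 3 N and stays where it is left; with the lever locked it holds about 25 N or more. Pushing the phone along adds 1 to 2 N; the contact becomes stiff once the phone is against the fence.
- jaw_pad: Rubber face of the sliding jaw, 80 mm wide (y), z 18 to 30 mm. This entry's origin moves with the rod and lies on the holder's origin when the travel is 0.
- phone: Black phone, 72 mm (x) x 150 mm (y) x 9 mm, 0.2 kg, lying flat and loose on the holder's board between the jaw and the fence. Origin: centre of its underside. It starts 4 to 30 mm short of the fence and slightly askew. Fragile: a squeeze by the jaw of more than 12 N breaks it.
- lever (a joint): Angle of the cam lever about its hinge, rad, 0 (open) to 2.1 (home, locked). At 0 it leans 0.7 rad from upright towards the holder's +y; growing angle swings it over the top towards -y, to 1.4 rad from upright at 2.1. It is sprung: its resistance rises to about 0.7 N m near 1.0 rad and falls off towards its centre at 1.83; let go before the centre it swings back open, past the centre it snaps home by itself and stays. More than 40 N on its outer part is too much.
- lever_hinge (a point): The lever's hinge, on top of the clamp block, 66 mm above the table; the hinge axis is the holder's x axis.
- lever_tip (a point): Free end of the black lever, 75 mm from the hinge; the lever's bar is 8 mm thick, 24 mm wide over its outer 32 mm.
- lever_arm: The outer part of the lever. This entry's origin lies on the hinge, its z axis points along the lever to the tip, its x axis along the hinge axis.
- teapot: White porcelain teapot, 110 mm tall, 180 mm over spout and handle; origin under its centre.
- cup1: White porcelain cup, 68 mm across, 55 mm tall, beside the holder; origin under its centre.
- cup2: The same kind of cup, standing apart on the right; origin under its centre.
- cup3: The same kind of cup, standing apart on the right; origin under its centre.
- ashtray: Round glass ashtray, 100 mm across, 30 mm tall, beside the holder; origin under its centre.
- coaster: Round bamboo coaster, 90 mm across, 8 mm thick, near the knob end of the holder; origin under its centre.
Things that resemble listed ones, but are neither listed nor needed, are in the scene too. What is shaped like the phone but white is not meant.

How it is judged (in metres and radians):
On the way, in this order (a step that is already met when the one before it is completed fails the run):
1. with the lever still open, the jaw holds the phone snugly against the fence (contact force between phone and jaw_pad above 1 N and contact force between phone and fence above 1 N and angle between phone's own z axis and vertical below 0.05 rad and z of phone in the frame of holder between 0.012 and 0.018 m and value of joint lever below 0.9 rad), for 0.2 s.
2. the lever has been flipped over its centre and is home (value of joint lever above 2.03 rad), for 0.2 s.
At the end, for the whole second after the job is handed in: The lever is home (over 2.03 rad) and the phone lies flat on the board (tilt under 0.05 rad, within 3 mm of the board), at rest, still gripped between jaw and fence with more than 0.7 N on either side (contact force between phone and jaw_pad above 0.7 N and contact force between phone and fence above 0.7 N and angle between phone's own z axis and vertical below 0.05 rad and z of phone in the frame of holder between 0.012 and 0.018 m and value of joint lever above 2.03 rad and linear speed of phone below 0.01 m/s); the robot touches nothing.
It fails at once if the jaw squeezes the phone with more than 12 N (contact force between phone and jaw_pad above 12 N).
It fails at once if the lever is pushed with more than 40 N (contact force between the fingers and lever_arm above 40 N).
It fails at once if the teapot, a cup, the ashtray or the coaster is shifted by more than 15 mm (distance of any of teapot, cup1, cup2, cup3, ashtray, coaster from where it was at the start of the episode above 0.015 m).
It also fails if it takes over 72 s, if anything falls off the work surface, if the arm or the gripper's body presses on something with over 40 N, if the wrist force passes 120 N, or if a joint passes its speed limit or range.

## Working session

There is one attempt and no reset: what is moved stays moved. The work goes in short steps, Python scripts to look and compute and a tool call to move; the robot and the scene stay as the last step left them, time stands still between calls to the robot, and variables do not carry over. Pictures are saved under pics/ and viewed, at most 10 in all, crops included, and the job is handed in when it is done.

Besides the shell and the picture viewer there is one more tool, called after ">>>" in YAML: its name, and indented under it one key for each argument. drive_tool: Moves the arm, as the interface text tells. Its arguments: {"type":"object","properties":{"motion":{"type":"array"},"grip_force":{"type":"number"}},"required":["motion"]}

```bash
mkdir -p pics; cat > h.py <<'E'
from workcell import *
import numpy as np, cv2
def K(c):
    f=192/np.tan(np.radians(c["vfov"])/2); return np.array([[f,0,c["cx"]],[0,f,c["cy"]],[0,0,1.]])
def px2w(name,uv,depth):
    c=calibration(name); uv=np.atleast_2d(np.array(uv,float))
    n=cv2.undistortPoints(uv[:,None],K(c),np.array(c["dist_coeffs"]))[:,0]
    z=np.array([depth[int(round(v)),int(round(u))] for u,v in uv])
    P=np.c_[n*z[:,None],z]
    return (P-np.array(c["t"]))@np.array(c["R"])
def w2px(name,X):
    c=calibration(name); R=np.array(c["R"]);t=np.array(c["t"],float)
    return cv2.projectPoints(np.array(X,float).reshape(-1,1,3),cv2.Rodrigues(R)[0],t,K(c),np.array(c["dist_coeffs"]))[0][:,0]
E
python3 - <<'E'
from h import *
for n in ("scene","top"):
    p,d=read_camera(n); cv2.imwrite(f"pics/{n}0.png",p[:,:,::-1]); np.save(f"{n}0.npy",d)
    for t in ["holder","knob_face","jaw_pad","phone","lever_tip","lever_hinge","fence","coaster","cup1","ashtray","teapot"]:
        try: print(n,t,[(np.round(r["centre"]),round(r["score"],2),np.round(w2px(n,r["centre"])[0])) for r in spot_in(n,t)][:4])
        except Exception as e: print(n,t,e)
print(state())
E
```

```text
scene holder [(array([564.,  -5.,  19.]), 0.96, array([247., 209.])), (array([ 593., -417.,   34.]), 0.62, array([150., 167.])), (array([514., -42., 119.]), 0.47, array([247., 174.])), (array([ 460., -406.,   34.]), 0.31, array([177., 150.]))]
scene knob_face [(array([553., -13.,  44.]), 0.81, array([247., 201.]))]
scene jaw_pad [(array([550.,  -6.,  26.]), 0.48, array([250., 205.]))]
scene phone [(array([556.,  57.,  27.]), 0.92, array([264., 213.])), (array([ 396., -188.,   12.]), 0.88, array([233., 166.])), (array([736., 242.,  10.]), 0.84, array([284., 278.])), (array([446., 261.,  13.]), 0.61, array([335., 222.]))]
scene lever_tip []
scene lever_hinge [(array([563.,  -7.,  14.]), 0.94, array([247., 210.]))]
scene fence [(array([544., 127.,  30.]), 0.75, array([285., 219.]))]
scene coaster [(array([ 661., -107.,    8.]), 0.87, array([205., 216.]))]
scene cup1 [(array([684.,  85.,  33.]), 0.92, array([249., 239.])), (array([ 596., -418.,   33.]), 0.81, array([149., 167.])), (array([ 459., -404.,   32.]), 0.52, array([177., 151.]))]
scene ashtray [(array([397.,  61.,  16.]), 0.56, 
[... 1187 characters left out ...]
 166.]))]
{'time': 1.2, 'qpos': array([ 1.08368787e+00,  3.77288927e-01,  8.10206111e-02,  1.27440422e+00,
       -3.01069318e-05,  1.46048689e+00]), 'joint_velocities': array([-0.00081516,  0.00055354, -0.00217051,  0.00117993,  0.00073996,
       -0.0010673 ]), 'joint_efforts': array([ 1.09916688e-03, -4.63527346e+01,  2.70156527e+01,  4.59553721e-04,
       -1.13210569e-04,  1.62768657e-05]), 'ee_pos': array([211.60082529, 534.70138591, 194.74369469]), 'tool_rot': array([5.88367139e-01, 3.08593889e+00, 1.71914461e-04]), 'ft_force': array([ 0.74245213, -0.36224916, -0.3231183 ]), 'ft_torque': array([ 0.03922633,  0.03947502, -0.04134146]), 'gripper_force': 0.0, 'width': 0.9952756256803612}
```

View pics/scene0.png

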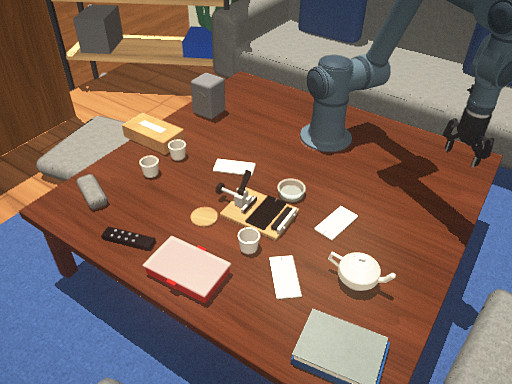

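View pics/top0.png

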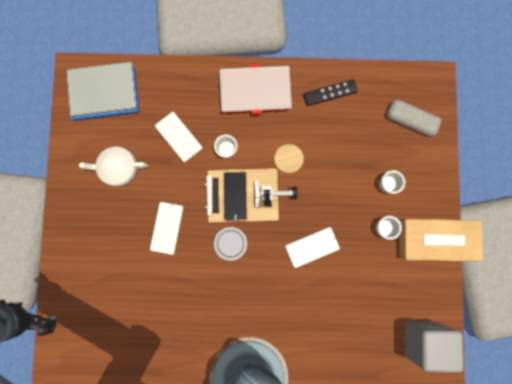

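The scene shows the holder at scene (258,210) / top (243,195), with the knob to the right at top (293,192) and the fence at the left (209,195). Candidates for the phone are the black one on the board at top (235,195), and three white look-alikes at (178,137), (167,228) and (312,247), plus the remote at (330,92). I choose the black one on the board. The slide direction is about world +y.

```bash
python3 - <<'E'
from h import *
C=[]
for n,(x0,x1,y0,y1) in {"top":(195,310,140,225),"scene":(200,310,160,250)}.items():
    p,d=cv2.imread(f"pics/{n}0.png"),np.load(f"{n}0.npy")
    C.append(cv2.resize(p[y0:y1,x0:x1],(560,int(560*(y1-y0)/(x1-x0))),interpolation=cv2.INTER_CUBIC))
    vv,uu=np.mgrid[y0:y1,x0:x1]; uv=np.c_[uu.ravel(),vv.ravel()]
    W=px2w(n,uv,d); col=p[uv[:,1],uv[:,0]].astype(int)
    m=(W[:,2]>9)&(W[:,2]<50)&(W[:,0]>440)&(W[:,0]<650)&(W[:,1]>-105)&(W[:,1]<140)
    for lo,hi in ((9,21),):
        q=m&(W[:,2]>lo)&(W[:,2]<hi)
        im=np.zeros((300,400),np.uint8); 
        print(n,"board",cv2.minAreaRect(W[q][:,:2].astype(np.float32)),np.median(W[q][:,2]))
    # knob: height>30, y< -100
    k=(W[:,2]>30)&(W[:,1]<-60)&(W[:,0]>480)&(W[:,0]<620)
    print("knob/rod",[np.round(a) for a in (W[k].min(0),W[k].max(0))])
    e=k&(W[:,1]<-125); print("knob end",len(W[e]),W[e].mean(0),W[e].min(0),W[e].max(0))
    L=(W[:,2]>62)&(W[:,0]>440)&(W[:,0]<620)&(abs(W[:,1])<120)
    print("lever",np.round(W[L][np.argsort(-W[L][:,2])][:40:3]))
cv2.imwrite("pics/crop0.png",cv2.copyMakeBorder(C[0],0,0,0,0))
cv2.imwrite("pics/crop1.png",C[1])
E
```

```text
top board ((557.1524658203125, 15.575111389160156), (184.28428649902344, 245.0457763671875), 1.5583980083465576) 15.165767636451008
knob/rod [array([ 533., -133.,   38.]), array([572., -61.,  68.])]
knob end 37 [ 550.72296315 -128.77416182   56.97899496] [ 533.27946785 -132.94682317   39.36614142] [ 571.91027824 -125.22749709   67.70207338]
lever [[502. -47. 130.]
 [506. -47. 127.]
 [506. -52. 126.]
 [505. -35. 125.]
 [506. -50. 125.]
 [506. -41. 124.]
 [509. -50. 123.]
 [506. -44. 122.]
 [503. -53. 122.]
 [509. -47. 120.]
 [512. -50. 120.]
 [512. -47. 118.]
 [515. -38. 118.]
 [515. -44. 116.]]
scene board ((542.4248046875, 13.897315979003906), (187.46595764160156, 257.424560546875), 7.191587448120117) 16.23721430022787
knob/rod [array([ 532., -138.,   32.]), array([575., -60.,  75.])]
knob end 34 [ 558.83039435 -129.52492155   55.64880365] [ 536.11920073 -138.00458067   39.20464782] [ 571.17856071 -125.02633772   65.6479664 ]
lever [[508. -54. 130.]
 [502. -50. 128.]
 [504. -48. 126.]
 [508. -46. 125.]
 [501. -46. 125.]
 [509. -53. 123.]
 [511. -39. 122.]
 [506. -35. 120.]
 [506. -47. 119.]
 [513. -42. 118.]
 [509. -49. 116.]
 [518. -54. 116.]
 [512. -47. 115.]
 [514. -42. 114.]]Traceback (most recent call last):
  File "<stdin>", line 19, in <module>
cv2.error: OpenCV(4.12.0) :-1: error: (-5:Bad argument) in function 'copyMakeBorder'
> Overload resolution failed:
>  - copyMakeBorder() missing required argument 'borderType' (pos 6)
>  - copyMakeBorder() missing required argument 'borderType' (pos 6)
```

```bash
python3 - <<'E'
from h import *
C=[]
for n,(x0,x1,y0,y1) in {"top":(195,310,140,225),"scene":(200,310,160,250)}.items():
    p,d=cv2.imread(f"pics/{n}0.png"),np.load(f"{n}0.npy")
    C.append(cv2.resize(p[y0:y1,x0:x1],(400,300),interpolation=cv2.INTER_CUBIC))
    vv,uu=np.mgrid[y0:y1,x0:x1]; uv=np.c_[uu.ravel(),vv.ravel()]
    W=px2w(n,uv,d); col=p[uv[:,1],uv[:,0]].astype(int)
    box=(W[:,0]>440)&(W[:,0]<650)&(W[:,1]>-105)&(W[:,1]<150)
    wood=box&(W[:,2]>8)&(W[:,2]<80)
    M=np.zeros((y1-y0,x1-x0),np.uint8); M.ravel()[wood]=1
    k,l,s,c=cv2.connectedComponentsWithStats(M); b=1+np.argmax(s[1:,4]); q=(l.ravel()==b)
    print(n,"all",cv2.minAreaRect(W[q][:,:2].astype(np.float32)))
    F=box&(W[:,1]>85)&(W[:,2]>26)&(W[:,2]<42)&(abs(W[:,0]-550)<90)
    r=cv2.minAreaRect(W[F][:,:2].astype(np.float32)); print("fence",r,"yaw fit",np.polyfit(W[F][:,0],W[F][:,1],1), len(W[F]))
    dark=box&(W[:,2]>15)&(W[:,2]<32)&(col.max(1)<60)&(W[:,1]>10)&(W[:,1]<110)
    print("phone",cv2.minAreaRect(W[dark][:,:2].astype(np.float32)))
cv2.imwrite("pics/crop.png",np.hstack(C))
E
```

```text
top all ((545.6224365234375, 20.805404663085938), (160.10447692871094, 249.13888549804688), 2.5633885860443115)
fence ((547.4409790039062, 115.03103637695312), (129.7139892578125, 60.994956970214844), 1.5851455926895142) yaw fit [5.39974905e-03 1.17693811e+02] 416
phone ((586.5081176757812, 58.371910095214844), (44.7271614074707, 49.43315124511719), 1.5171618461608887)
scene all ((545.81884765625, 19.327919006347656), (164.47189331054688, 245.29429626464844), 3.1337740421295166)
fence ((547.23876953125, 113.98516082763672), (134.51292419433594, 58.23560333251953), 0.802920937538147) yaw fit [-6.58827812e-03  1.22745482e+02] 313
phone ((542.11279296875, 65.58484649658203), (150.14205932617188, 90.77452087402344), 1.7768115997314453)
```

View pics/crop.png

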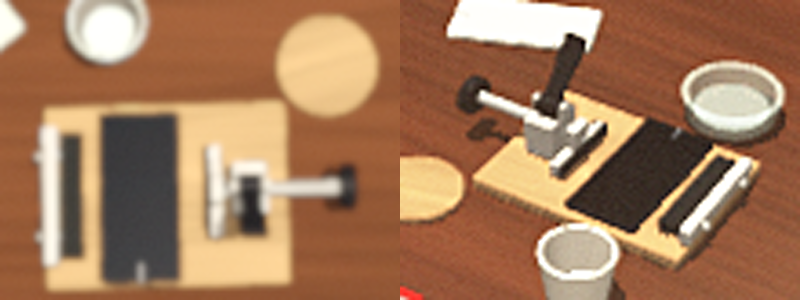

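The crop shows the black phone lying between the jaw (215,190) and the dark fence facing (70,195). The lever leans towards the robot, and the knob is at (345,187). The holder's x axis is about world (-0.037, 1), with its origin near (547, 19).

```bash
cat >> h.py <<'E'
from scipy.spatial.transform import Rotation as Ro
YAW=np.radians(2.1)
def Rt(tilt=0): # tool y = slide dir, z down, tilted so fingers lean toward +slide
    y=np.array([-np.sin(YAW),np.cos(YAW),0]); z=np.array([0,0,-1.]); x=np.cross(y,z)
    return Ro.from_rotvec(-np.radians(tilt)*x)*Ro.from_matrix(np.c_[x,y,z])
def go(pos,tilt=0):
    s=state(); R=Ro.from_rotvec(s["tool_rot"]); d=R.inv().apply(np.array(pos)-s["ee_pos"])/10
    r=np.degrees((R.inv()*Rt(tilt)).as_rotvec()); print(np.round(np.r_[r,d],2),"dist",np.linalg.norm(d))
E
python3 - <<'E'
from h import *
print(state()["ft_force"]); go([556,-185,195],0); go([556,-185,195],20); print(Rt(0).as_matrix().round(3))
E
```

```text
[ 0.74245213 -0.36224916 -0.3231183 ]
[ 1.000e-02  0.000e+00 -2.369e+01 -5.850e+01 -5.425e+01 -3.000e-02] dist 79.78602271735866
[-1.971e+01  4.140e+00 -2.345e+01 -5.850e+01 -5.425e+01 -3.000e-02] dist 79.78602271735866
[[-0.999 -0.037  0.   ]
 [-0.037  0.999  0.   ]
 [-0.     0.    -1.   ]]
```

>>> drive_tool:
  motion:
    - [0,0,-6,-13,-12,0,0]
    - [0,0,-12,-26,-24,0,0]
    - [0,0,-18,-39,-36,0,0]
    - [0,0,-23.7,-52,-48,0,0]
    - [0,0,-23.7,-58.5,-54.2,0,0]
  grip_force: 60

```text
time: 1.82
ee_pos: [347.7, 251.4, 195.0]
tool_rot: [-0.06, 3.14, 0.001]
ft_force: [1.2, -0.1, 0.1]
width: -0.001
gripper_force: 0.0
```

>>> drive_tool:
  motion:
    - [0,0,0,0,0,0,0]
    - [0,0,0,0,0,0,0]
    - [0,0,0,0,0,0,0]
    - [0,0,0,0,0,0,0]
    - [0,0,0,0,0,0,0]

```text
time: 2.45
ee_pos: [346.5, 253.8, 194.6]
tool_rot: [0.061, -3.141, -0.0]
ft_force: [-0.3, -0.4, 0.2]
width: 0.002
gripper_force: 0.0
```

>>> drive_tool:
  motion:
    - [0,0,0,-2.4,-5.6,0,0]
    - [0,0,0,-4.8,-11.2,0,0]
    - [0,0,0,-7.2,-16.8,0,0]
    - [0,0,0,-9.6,-22.3,0,0]
    - [0,0,0,-12,-27.9,0,0]

```text
time: 3.08
ee_pos: [478.0, -22.7, 194.8]
tool_rot: [-0.059, 3.14, 0.0]
ft_force: [0.4, 0.2, 0.3]
width: -0.0
gripper_force: 0.0
```

>>> drive_tool:
  motion:
    - [0,0,0,-2.4,-5.6,0,0]
    - [0,0,0,-4.8,-11.2,0,0]
    - [-7,0,0,-7.3,-16.7,0,0]
    - [-14,0,0,-7.3,-16.7,0,0]
    - [-20,0,0,-7.3,-16.7,0,0]

```text
time: 3.7
ee_pos: [556.8, -186.5, 194.3]
tool_rot: [0.055, -3.087, -0.55]
ft_force: [0.0, 0.8, 0.4]
width: -0.002
gripper_force: 0.0
```

```bash
python3 - <<'E'
from h import *
s=state();print(s["ee_pos"],s["ft_force"]); go([555,-178,90],20); go([555,-178,40],20)
p,d=read_camera("scene"); 
k=regions_of("scene","knob_face"); print([(r["score"],int(r["pixels"].sum())) for r in k])
uv=np.argwhere(k[0]["pixels"])[:,::-1]; W=px2w("scene",uv,d); print(np.percentile(W,[5,50,95],axis=0).round(1))
E
```

```text
[ 556.7833731  -186.52011797  194.2841718 ] [0.04953465 0.77505614 0.41867191]
[ 0.2   0.04 -0.04  0.15 -2.8  10.08] dist 10.464684093127847
[ 0.2   0.04 -0.04  0.15 -4.52 14.78] dist 15.452953923578653
[(0.72, 432), (0.65, 246)]
[[658.1  55.8   7.6]
 [683.1  84.8  35.6]
 [719.4 113.8  56.4]]
```

>>> drive_tool:
  motion:
    - [0,0,0,0.1,-1.2,4.5,0]
    - [0,0,0,0.2,-2.4,8.5,0]
    - [0,0,0,0.3,-3.6,12,0]
    - [0,0,0,0.3,-4.5,14.8,0]
    - [0,0,0,0.3,-4.5,14.8,0]

```text
time: 4.42
ee_pos: [551.3, -174.8, 38.6]
tool_rot: [0.059, -3.083, -0.546]
ft_force: [-0.3, 0.7, 0.1]
width: -0.002
gripper_force: 0.0
```

```bash
python3 - <<'E'
from h import *
s=state();print(s["ee_pos"],s["ft_force"]); go([553,-158,38],20); go([553,-148,38],20)
p,d=read_camera("scene"); cv2.imwrite("pics/k.png",cv2.resize(p[150:240,190:310],(800,600),interpolation=cv2.INTER_CUBIC)[:,:,::-1])
E
```

```text
[ 551.32020826 -174.83166286   38.64712261] [-0.34153667  0.70043165  0.06668971]
[ 0.1  -0.24  0.04 -0.23  1.55  0.64] dist 1.6927650238926915
[ 0.1  -0.24  0.04 -0.27  2.49  0.98] dist 2.6891980213714044
```

View pics/k.png

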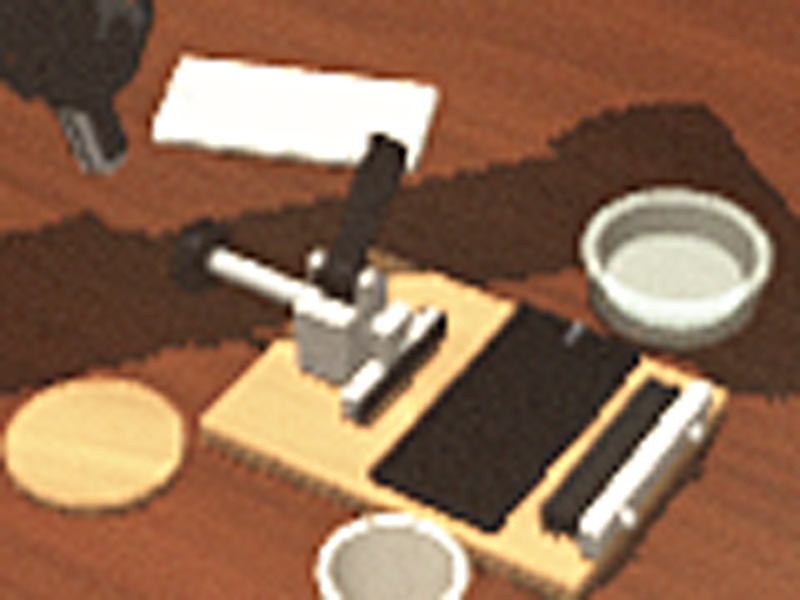

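The fingertip is at crop (95,170), up and left of the knob at (190,255). I'll check those positions against the projection.

```bash
python3 - <<'E'
from h import *
print(w2px("scene",[[551,-175,38],[551,-134,42],[551,-175,100]]).round(1), state()["ee_pos"], state()["time"])
p,d=read_camera("scene")
for uv in ([203,175],[205,173],[218,187],[219,188],[216,188]): print(uv,px2w("scene",[uv],d).round(0))
E
```

```text
[[209.2 184. ]
 [218.6 187.5]
 [208.3 169.9]] [ 552.573328   -175.77591622   40.33594631] 4.475
[203, 175] [[ 492. -253.    4.]]
[205, 173] [[ 557. -185.   86.]]
[218, 187] [[ 565. -125.   58.]]
[219, 188] [[ 565. -121.   56.]]
[216, 188] [[ 569. -131.   54.]]
```

>>> drive_tool:
  motion:
    - [0,0,0,0,0.7,0.3,0]
    - [0,0,0,0,1.2,0.45,0]
    - [0,0,0,0,1.6,0.6,0]
    - [0,0,0,0,1.6,0.6,0]
    - [0,0,0,0,1.6,0.6,0]

```text
time: 5.15
ee_pos: [552.3, -160.4, 40.1]
tool_rot: [0.057, -3.087, -0.544]
ft_force: [0.4, 0.4, 0.1]
width: -0.004
gripper_force: 0.0
```

```bash
python3 - <<'E'
from h import *
s=state();print(s["ee_pos"],s["ft_force"]); go([553,-148,40],20)
u=np.array([-np.sin(YAW),np.cos(YAW),0]); print(Ro.from_rotvec(s["tool_rot"]).inv().apply(u).round(3))
E
```

```text
[ 552.30479553 -160.35141997   40.06700325] [0.38669748 0.39770005 0.05283306]
[-0.   -0.    0.01 -0.11  1.16  0.43] dist 1.2371150873648264
[-0.     0.94   0.342]
```

>>> drive_tool:
  motion:
    - [0,0,0,0,0.19,0.07,0]
    - [0,0,0,0,0.38,0.14,0]
    - [0,0,0,0,0.56,0.2,0]
    - [0,0,0,0,0.75,0.27,0]
    - [0,0,0,0,0.94,0.34,0]

```text
time: 5.78
ee_pos: [551.9, -150.1, 40.1]
tool_rot: [0.057, -3.087, -0.544]
ft_force: [-0.2, -0.6, -0.1]
width: 0.001
gripper_force: 0.0
```

>>> drive_tool:
  motion:
    - [0,0,0,0,0.19,0.07,0]
    - [0,0,0,0,0.38,0.14,0]
    - [0,0,0,0,0.56,0.2,0]
    - [0,0,0,0,0.75,0.27,0]
    - [0,0,0,0,0.94,0.34,0]

```text
time: 6.4
ee_pos: [551.6, -140.1, 40.1]
tool_rot: [0.057, -3.087, -0.544]
ft_force: [-1.6, -0.5, 0.1]
width: -0.0
gripper_force: 0.0
```

>>> drive_tool:
  motion:
    - [0,0,0,0,0.19,0.07,0]
    - [0,0,0,0,0.38,0.14,0]
    - [0,0,0,0,0.56,0.2,0]
    - [0,0,0,0,0.75,0.27,0]
    - [0,0,0,0,0.94,0.34,0]

```text
time: 7.02
ee_pos: [551.2, -130.2, 40.1]
tool_rot: [0.057, -3.087, -0.544]
ft_force: [0.2, -0.2, -0.1]
width: -0.001
gripper_force: 0.0
```

```bash
python3 - <<'E'
from h import *
for i in range(3):
    s=state();print(s["ee_pos"],s["ft_force"],s["ft_torque"]); p,d=read_camera("scene")
cv2.imwrite("pics/k2.png",cv2.resize(p[150:240,190:310],(800,600),interpolation=cv2.INTER_CUBIC)[:,:,::-1])
E
```

```text
[ 551.23082431 -130.1774557    40.11119975] [ 0.23566504 -0.15747079 -0.05703529] [-0.26669344  0.00373552 -0.01157732]
[ 551.17115358 -129.85814863   40.14505637] [0.54204428 0.21443066 0.18749576] [-0.29358348  0.03271388  0.00231376]
[ 551.15080767 -129.99540314   40.10012391] [ 0.56816407 -0.52294467  0.60364445] [-0.31137528  0.03601782 -0.03191015]
```

View pics/k2.png

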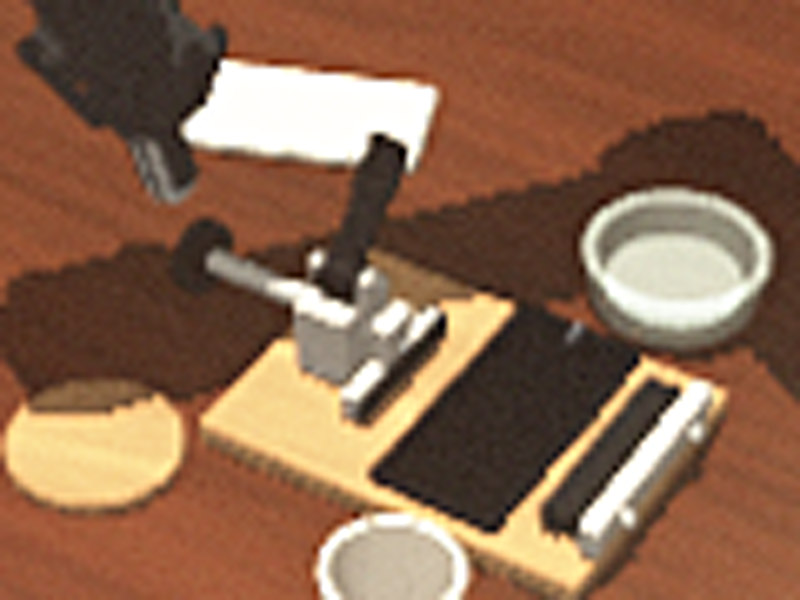

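The light finger part ends at crop (172,195) and the knob is at (205,250). The dark tip can't be told from the knob in colour, so I'll check depth along the finger.

```bash
python3 - <<'E'
from h import *
p,d=read_camera("scene"); print(w2px("scene",[551,-130,40]))
for v in range(172,198,2):
    print(v,[tuple(px2w("scene",[[u,v]],d)[0].round().astype(int)) for u in range(211,227,3)])
s=state();print(s["ee_pos"],s["ft_force"],s["ft_torque"],s["width"])
E
```

```text
[[219.51900517 188.36331555]]
172 [(np.int64(561), np.int64(-155), np.int64(106)), (np.int64(555), np.int64(-147), np.int64(106)), (np.int64(545), np.int64(-142), np.int64(102)), (np.int64(441), np.int64(-213), np.int64(3)), (np.int64(432), np.int64(-206), np.int64(1)), (np.int64(429), np.int64(-194), np.int64(4))]
174 [(np.int64(559), np.int64(-157), np.int64(96)), (np.int64(559), np.int64(-145), np.int64(101)), (np.int64(548), np.int64(-141), np.int64(96)), (np.int64(450), np.int64(-207), np.int64(2)), (np.int64(447), np.int64(-194), np.int64(6)), (np.int64(439), np.int64(-187), np.int64(5))]
176 [(np.int64(558), np.int64(-159), np.int64(86)), (np.int64(559), np.int64(-145), np.int64(93)), (np.int64(554), np.int64(-136), np.int64(93)), (np.int64(461), np.int64(-198), np.int64(4)), (np.int64(450), np.int64(-192), np.int64(0)), (np.int64(447), np.int64(-181), np.int64(3))]
178 [(np.int64(487), np.int64(-220), np.int64(2)), (np.int64(560), np.int64(-145), np.int64(85)), (np.int64(549), np.int64(-141), np.int64(79)), (np.int64(470), np.int64(-191), np.int64(4)), (np.int64(464), np.int6
[... 2058 characters left out ...]
(np.int64(559), np.int64(-163), np.int64(4)), (np.int64(550), np.int64(-157), np.int64(0)), (np.int64(542), np.int64(-150), np.int64(-1)), (np.int64(533), np.int64(-143), np.int64(-5)), (np.int64(533), np.int64(-130), np.int64(2)), (np.int64(527), np.int64(-122), np.int64(1))]
196 [(np.int64(565), np.int64(-159), np.int64(1)), (np.int64(558), np.int64(-151), np.int64(0)), (np.int64(554), np.int64(-141), np.int64(2)), (np.int64(547), np.int64(-133), np.int64(1)), (np.int64(544), np.int64(-122), np.int64(4)), (np.int64(530), np.int64(-120), np.int64(-5))]
[ 551.21729244 -130.24034102   40.1300051 ] [-1.04941003 -0.28020166  0.74761152] [-0.29287517 -0.00144869  0.01903124] 0.006288274100320346
```

```bash
python3 - <<'E'
from h import *
for n in("scene","top"):
    d=np.load(n+"0.npy"); print(n,w2px(n,[211.6,534.7,194.7]).round(1), calibration(n)["t"])
    H,Wd=d.shape; vv,uu=np.mgrid[0:H,0:Wd]; uv=np.c_[uu.ravel(),vv.ravel()]
    W=px2w(n,uv,d); q=(abs(W[:,0]-211)<90)&(abs(W[:,1]-534)<90)&(W[:,2]>100)&(W[:,2]<420)
    for a in range(140,400,20):
        b=q&(W[:,2]>=a)&(W[:,2]<a+20)
        if b.sum(): print(a,b.sum(),W[b].min(0).round(),W[b].max(0).round(),W[b].mean(0).round())
    p,d2=read_camera(n); W=px2w(n,uv,d2); q=(abs(W[:,0]-551)<70)&(W[:,1]<-100)&(W[:,1]>-220)&(W[:,2]>30)&(W[:,2]<260)
    for a in range(20,260,15):
        b=q&(W[:,2]>=a)&(W[:,2]<a+15)
        if b.sum(): print("now",a,b.sum(),W[b].min(0).round(),W[b].max(0).round(),W[b].mean(0).round())
E
```

```text
scene [[455.7 171.3]] [ 297.84072077 -220.03950368 1857.39568591]
240 50 [183. 479. 243.] [241. 586. 260.] [213. 526. 253.]
260 79 [186. 477. 260.] [241. 587. 279.] [217. 534. 270.]
280 149 [176. 461. 280.] [251. 607. 300.] [219. 539. 293.]
300 257 [173. 460. 300.] [254. 605. 320.] [221. 541. 310.]
320 276 [186. 462. 320.] [249. 603. 340.] [222. 535. 331.]
340 197 [176. 466. 340.] [246. 599. 360.] [219. 540. 346.]
360 171 [208. 497. 360.] [250. 571. 380.] [238. 536. 370.]
380 184 [211. 497. 380.] [251. 572. 400.] [238. 536. 390.]
now 20 4 [ 553. -133.   30.] [ 567. -122.   34.] [ 560. -126.   32.]
now 35 44 [ 532. -136.   35.] [ 570. -101.   50.] [ 555. -121.   44.]
now 50 41 [ 538. -137.   50.] [ 573. -102.   64.] [ 556. -125.   57.]
now 65 7 [ 543. -155.   65.] [ 561. -124.   79.] [ 553. -139.   73.]
now 80 26 [ 541. -168.   81.] [ 562. -136.   94.] [ 556. -145.   88.]
now 95 38 [ 545. -186.   95.] [ 563. -135.  110.] [ 556. -150.  103.]
now 110 55 [ 546. -213.  110.] [ 567. -141.  125.] [ 560. -171.  118.]
now 125 84 [ 538. -220.  125.] [ 569. -130.  140.] [ 558. -175.  132.]
now 
[... 1525 characters left out ...]
 [ 539. -149.  119.] [ 540. -146.  124.] [ 540. -147.  121.]
now 125 20 [ 536. -170.  126.] [ 563. -134.  140.] [ 545. -145.  134.]
now 140 10 [ 537. -153.  143.] [ 543. -126.  154.] [ 540. -140.  148.]
now 155 14 [ 535. -158.  157.] [ 568. -129.  170.] [ 544. -146.  165.]
now 170 78 [ 534. -161.  170.] [ 570. -114.  185.] [ 549. -128.  179.]
now 185 38 [ 541. -155.  185.] [ 562. -122.  200.] [ 551. -143.  192.]
now 200 57 [ 517. -186.  201.] [ 587. -147.  215.] [ 546. -160.  209.]
now 215 77 [ 516. -201.  215.] [ 588. -151.  229.] [ 544. -167.  222.]
now 230 129 [ 517. -211.  231.] [ 590. -159.  245.] [ 547. -174.  238.]
now 245 78 [ 518. -205.  245.] [ 584. -165.  260.] [ 547. -176.  250.]
```

Both cameras show the shut fingertips ending about 37 mm short of the reported TCP along the tool axis, and no contact was felt. I'll treat the tip as the reported TCP minus 37 mm along tool z.

>>> drive_tool:
  motion:
    - [0,0,0,0,-2.8,-1.0,0]
    - [0,0,0,0,-3.4,0.6,0]
    - [0,0,0,0,-4.0,2.3,0]
    - [0,0,0,0,-4.0,2.3,0]
    - [0,0,0,0,-4.0,2.3,0]

```text
time: 7.95
ee_pos: [552.2, -159.4, 4.9]
tool_rot: [0.057, -3.087, -0.545]
ft_force: [-0.4, -0.4, 0.5]
width: 0.0
gripper_force: 0.0
```

```bash
python3 - <<'E'
from h import *
s=state();print(s["ee_pos"],s["ft_force"],s["ft_torque"])
uv=np.stack(np.meshgrid(np.arange(512),np.arange(384)),-1).reshape(-1,2)
p,d2=read_camera("scene"); W=px2w("scene",uv,d2); q=(abs(W[:,0]-551)<30)&(W[:,1]<-100)&(W[:,1]>-240)&(W[:,2]>20)&(W[:,2]<130)
for a in range(20,130,10):
        b=q&(W[:,2]>=a)&(W[:,2]<a+10)
        if b.sum(): print("now",a,b.sum(),W[b].min(0).round(),W[b].max(0).round(),W[b].mean(0).round())
cv2.imwrite("pics/k3.png",cv2.resize(p[140:230,170:290],(800,600),interpolation=cv2.INTER_CUBIC)[:,:,::-1])
E
```

```text
[ 552.1790115  -159.44229539    4.89646541] [-0.36950115 -0.43918543  0.52891282] [-0.3151677  -0.04567901  0.01212382]
now 20 4 [ 546. -128.   27.] [ 563. -123.   28.] [ 555. -125.   28.]
now 30 12 [ 528. -133.   30.] [ 569. -112.   40.] [ 557. -124.   35.]
now 40 44 [ 534. -185.   41.] [ 572. -103.   50.] [ 556. -137.   46.]
now 50 53 [ 533. -191.   50.] [ 570. -102.   60.] [ 554. -145.   55.]
now 60 36 [ 541. -198.   60.] [ 571. -121.   69.] [ 556. -155.   64.]
now 70 30 [ 543. -223.   70.] [ 565. -169.   79.] [ 557. -188.   75.]
now 80 35 [ 538. -233.   80.] [ 567. -174.   90.] [ 560. -200.   85.]
now 90 46 [ 533. -239.   90.] [ 568. -160.  100.] [ 560. -201.   95.]
now 100 44 [ 538. -239.  100.] [ 571. -157.  110.] [ 559. -188.  105.]
now 110 43 [ 540. -240.  110.] [ 571. -154.  120.] [ 561. -191.  115.]
now 120 55 [ 541. -239.  120.] [ 572. -151.  130.] [ 561. -186.  125.]
```

View pics/k3.png

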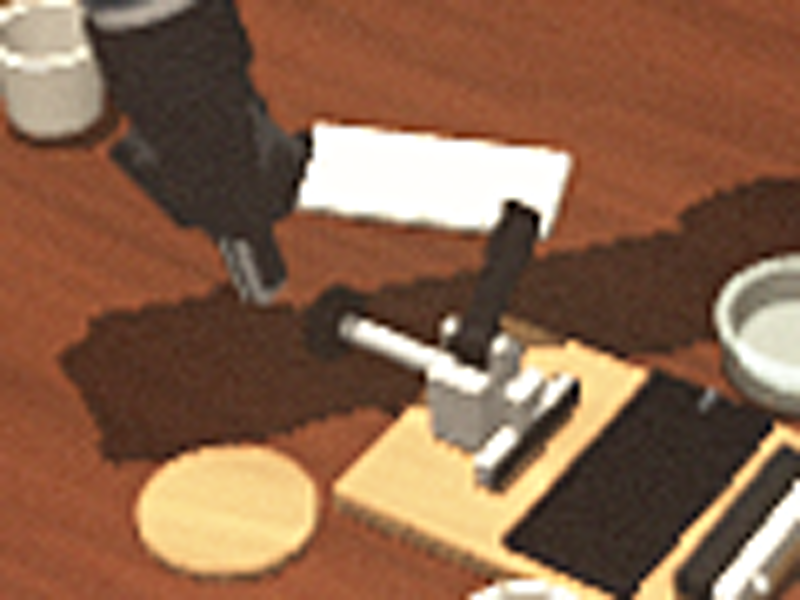

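The fingertip at crop (262,295) is now level with the knob at (330,320) and about 20–25 mm behind it. Next is a straight push.

>>> drive_tool:
  motion:
    - [0,0,0,0,0.4,0.14,0]
    - [0,0,0,0,0.8,0.28,0]
    - [0,0,0,0,1.1,0.4,0]
    - [0,0,0,0,1.3,0.47,0]
    - [0,0,0,0,1.5,0.55,0]

```text
time: 8.62
ee_pos: [551.7, -143.8, 4.8]
tool_rot: [0.057, -3.087, -0.544]
ft_force: [0.0, 1.2, 0.2]
width: -0.002
gripper_force: 0.0
```

>>> drive_tool:
  motion:
    - [0,0,0,0,0.19,0.07,0]
    - [0,0,0,0,0.38,0.14,0]
    - [0,0,0,0,0.56,0.2,0]
    - [0,0,0,0,0.75,0.27,0]
    - [0,0,0,0,0.94,0.34,0]

```text
time: 9.25
ee_pos: [551.4, -133.9, 4.8]
tool_rot: [0.057, -3.087, -0.544]
ft_force: [0.1, 0.9, -0.3]
width: 0.0
gripper_force: 0.0
```

>>> drive_tool:
  motion:
    - [0,0,0,0,0.19,0.07,0]
    - [0,0,0,0,0.38,0.14,0]
    - [0,0,0,0,0.56,0.2,0]
    - [0,0,0,0,0.75,0.27,0]
    - [0,0,0,0,0.94,0.34,0]

```text
time: 9.88
ee_pos: [551.0, -124.3, 4.8]
tool_rot: [0.057, -3.087, -0.543]
ft_force: [-1.8, -3.2, -0.1]
width: 0.0
gripper_force: 1.6
```

>>> drive_tool:
  motion:
    - [0,0,0,0,0.19,0.07,0]
    - [0,0,0,0,0.38,0.14,0]
    - [0,0,0,0,0.56,0.2,0]
    - [0,0,0,0,0.75,0.27,0]
    - [0,0,0,0,0.94,0.34,0]

```text
time: 10.5
ee_pos: [550.5, -113.9, 4.8]
tool_rot: [0.057, -3.087, -0.544]
ft_force: [-0.5, -2.5, 0.3]
width: 0.001
gripper_force: 1.5
```

```bash
cat > m.py <<'E'
from h import *
import sys
s=state();print(s["ee_pos"].round(1),s["ft_force"].round(2),s["ft_torque"].round(2),s["time"])
if len(sys.argv)>1:
    p,d=read_camera("scene"); a=p[165:235,215:305]
    p2,d2=read_camera("top"); b=p2[160:225,200:300]
    cv2.imwrite(sys.argv[1],np.hstack([cv2.resize(x,(400,300),interpolation=cv2.INTER_CUBIC) for x in(a,b)])[:,:,::-1])
E
python3 m.py pics/p1.png
```

```text
[ 550.5 -113.9    4.8] [-0.49 -2.45  0.3 ] [-0.83  0.24  0.07] 10.5
```

View pics/p1.png

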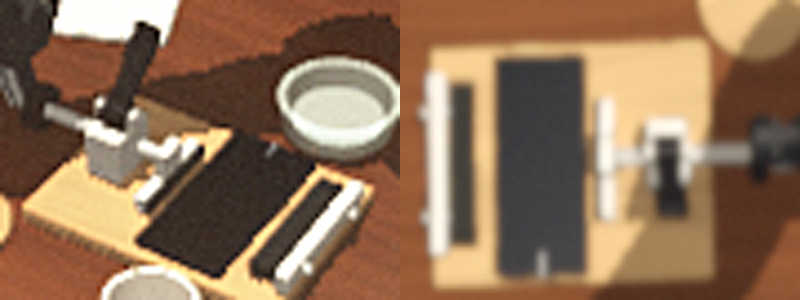

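The jaw is now just short of the phone (right half: jaw at 600, phone edge at 583), and the gap from phone to fence is about 24 px, or 18 mm.

>>> drive_tool:
  motion:
    - [0,0,0,0,0.19,0.07,0]
    - [0,0,0,0,0.38,0.14,0]
    - [0,0,0,0,0.56,0.2,0]
    - [0,0,0,0,0.75,0.27,0]
    - [0,0,0,0,0.94,0.34,0]

```text
time: 11.22
ee_pos: [550.1, -104.6, 4.8]
tool_rot: [0.057, -3.087, -0.542]
ft_force: [-2.3, -4.1, 0.2]
width: 0.001
gripper_force: 2.5
```

>>> drive_tool:
  motion:
    - [0,0,0,0,0.09,0.03,0]
    - [0,0,0,0,0.17,0.06,0]
    - [0,0,0,0,0.23,0.08,0]
    - [0,0,0,0,0.28,0.1,0]
    - [0,0,0,0,0.28,0.1,0]

```text
time: 11.85
ee_pos: [549.9, -101.5, 4.8]
tool_rot: [0.057, -3.087, -0.543]
ft_force: [-2.7, -5.9, -0.6]
width: 0.002
gripper_force: 2.4
```

```bash
cat > m2.py <<'E'
from h import *
s=state();print(s["ee_pos"].round(1),s["ft_force"].round(2),s["ft_torque"].round(2))
p,d=read_camera("top"); u=np.array([-np.sin(YAW),np.cos(YAW)])
uv=np.stack(np.meshgrid(np.arange(200,310),np.arange(150,225)),-1).reshape(-1,2); W=px2w("top",uv,d); L=(W[:,:2]-[547,19])@u; X=(W[:,:2]-[547,19])@[u[1],-u[0]]
g=p[uv[:,1],uv[:,0]].mean(1)
# brightness profile along slide, off centre 20..35 (jaw area, world +x / -x side)
for lo,hi in((24,36),(-36,-24)):
    print([f"{a}:{g[(L>=a)&(L<a+3)&(X>lo)&(X<hi)].mean():.0f}" for a in range(-30,110,3)])
E
python3 m2.py
```

```text
[ 549.9 -101.5    4.8] [-2.68 -5.87 -0.6 ] [-1.13  0.45  0.17]
['-30:204', '-27:204', '-24:204', '-21:204', '-18:205', '-15:205', '-12:206', '-9:223', '-6:244', '-3:247', '0:231', '3:177', '6:96', '9:66', '12:64', '15:62', '18:62', '21:62', '24:62', '27:61', '30:60', '33:61', '36:61', '39:60', '42:60', '45:60', '48:60', '51:60', '54:58', '57:59', '60:59', '63:60', '66:59', '69:63', '72:90', '75:142', '78:nan', '81:178', '84:150', '87:79', '90:62', '93:64', '96:67', '99:85', '102:150', '105:145', '108:224']
['-30:168', '-27:185', '-24:192', '-21:194', '-18:194', '-15:197', '-12:210', '-9:230', '-6:243', '-3:237', '0:203', '3:139', '6:76', '9:62', '12:67', '15:67', '18:66', '21:67', '24:67', '27:66', '30:65', '33:66', '36:65', '39:65', '42:64', '45:65', '48:64', '51:65', '54:64', '57:63', '60:62', '63:64', '66:63', '69:70', '72:86', '75:100', '78:141', '81:166', '84:136', '87:82', '90:65', '93:66', '96:67', '99:75', '102:108', '105:149', '108:224']m2.py:8: RuntimeWarning: Mean of empty slice.
  print([f"{a}:{g[(L>=a)&(L<a+3)&(X>lo)&(X<hi)].mean():.0f}" for a in range(-30,110,3)])
  ret = ret.dtype.type(ret / rcount)
```

>>> drive_tool:
  motion:
    - [0,0,0,0,0.09,0.03,0]
    - [0,0,0,0,0.19,0.07,0]
    - [0,0,0,0,0.28,0.1,0]
    - [0,0,0,0,0.38,0.14,0]
    - [0,0,0,0,0.38,0.14,0]

```text
time: 12.52
ee_pos: [549.7, -97.4, 4.8]
tool_rot: [0.057, -3.087, -0.543]
ft_force: [-2.0, -4.5, -0.0]
width: -0.003
gripper_force: 2.3
```

>>> drive_tool:
  motion:
    - [0,0,0,0,0.05,0.02,0]
    - [0,0,0,0,0.1,0.04,0]
    - [0,0,0,0,0.14,0.05,0]
    - [0,0,0,0,0.19,0.07,0]
    - [0,0,0,0,0.19,0.07,0]

```text
time: 13.15
ee_pos: [549.6, -95.5, 4.8]
tool_rot: [0.057, -3.087, -0.542]
ft_force: [-1.8, -4.3, 1.0]
width: 0.002
gripper_force: 2.5
```

```bash
python3 m2.py 2>/dev/null | cut -c1-9,300-
```

```text
[549.6 -9
['-30:2043:59', '66:58', '69:58', '72:58', '75:58', '78:61', '81:62', '84:61', '87:63', '90:63', '93:63', '96:66', '99:92', '102:149', '105:212', '108:222']
['-30:1683:63', '66:63', '69:64', '72:64', '75:63', '78:64', '81:67', '84:64', '87:66', '90:65', '93:nan', '96:66', '99:79', '102:116', '105:179', '108:235']
```

>>> drive_tool:
  motion:
    - [0,0,0,0,0.02,0.007,0]
    - [0,0,0,0,0.04,0.014,0]
    - [0,0,0,0,0.06,0.02,0]
    - [0,0,0,0,0.08,0.03,0]
    - [0,0,0,0,0.08,0.03,0]

```text
time: 13.82
ee_pos: [549.6, -94.7, 4.8]
tool_rot: [0.056, -3.087, -0.542]
ft_force: [-2.5, -5.5, 0.5]
width: -0.002
gripper_force: 2.5
```

>>> drive_tool:
  motion:
    - [0,0,0,0,0.02,0.007,0]
    - [0,0,0,0,0.04,0.014,0]
    - [0,0,0,0,0.05,0.018,0]
    - [0,0,0,0,0.05,0.018,0]
    - [0,0,0,0,0.05,0.018,0]

```text
time: 14.45
ee_pos: [549.6, -94.6, 4.8]
tool_rot: [0.056, -3.087, -0.541]
ft_force: [-2.4, -7.0, 0.5]
width: 0.001
gripper_force: 3.0
```

>>> drive_tool:
  motion:
    - [0,0,0,0,0.02,0.007,0]
    - [0,0,0,0,0.03,0.01,0]
    - [0,0,0,0,0.03,0.01,0]
    - [0,0,0,0,0.03,0.01,0]
    - [0,0,0,0,0.03,0.01,0]

```text
time: 15.08
ee_pos: [549.6, -94.6, 4.8]
tool_rot: [0.056, -3.087, -0.54]
ft_force: [-2.4, -7.0, 1.2]
width: 0.003
gripper_force: 3.4
```

```bash
python3 - <<'E'
from h import *
for i in range(4):
    s=state();print(s["ee_pos"].round(2),s["ft_force"].round(2)); read_camera("top")
E
python3 m2.py 2>/dev/null
```

```text
[549.6  -94.64   4.77] [-2.43 -7.03  1.17]
[549.58 -94.61   4.79] [-1.77 -6.71  1.31]
[549.61 -94.63   4.79] [-2.82 -7.    0.39]
[549.63 -94.65   4.82] [-2.83 -6.59  0.98]
[549.6 -94.6   4.8] [-2.94 -6.85  1.74] [-1.48  0.54  0.3 ]
['-30:204', '-27:204', '-24:204', '-21:204', '-18:205', '-15:205', '-12:206', '-9:206', '-6:211', '-3:227', '0:239', '3:246', '6:229', '9:177', '12:106', '15:67', '18:63', '21:62', '24:61', '27:61', '30:61', '33:61', '36:61', '39:60', '42:60', '45:60', '48:60', '51:59', '54:59', '57:59', '60:59', '63:58', '66:58', '69:58', '72:57', '75:58', '78:58', '81:59', '84:60', '87:62', '90:63', '93:63', '96:67', '99:90', '102:138', '105:212', '108:225']
['-30:168', '-27:187', '-24:193', '-21:193', '-18:193', '-15:194', '-12:194', '-9:194', '-6:197', '-3:217', '0:241', '3:247', '6:232', '9:179', '12:97', '15:67', '18:68', '21:67', '24:66', '27:66', '30:65', '33:65', '36:64', '39:65', '42:66', '45:64', '48:65', '51:64', '54:64', '57:63', '60:64', '63:63', '66:62', '69:61', '72:63', '75:63', '78:60', '81:61', '84:58', '87:65', '90:65', '93:64', '96:67', '99:81', '102:144', '105:164', '108:221']
```

>>> drive_tool:
  motion:
    - [0,0,0,0,0.02,0.007,0]
    - [0,0,0,0,0.04,0.014,0]
    - [0,0,0,0,0.05,0.018,0]
    - [0,0,0,0,0.05,0.018,0]
    - [0,0,0,0,0.05,0.018,0]

```text
time: 15.95
ee_pos: [549.6, -94.6, 4.8]
tool_rot: [0.056, -3.087, -0.539]
ft_force: [-2.5, -8.3, 1.1]
width: -0.001
gripper_force: 4.0
```

```bash
python3 - <<'E'
from h import *
for i in range(4):
    s=state();print(s["ee_pos"].round(2),s["ft_force"].round(2)); read_camera("top")
E
```

```text
[549.62 -94.63   4.8 ] [-2.52 -8.31  1.08]
[549.63 -94.65   4.8 ] [-3.26 -7.36  1.16]
[549.59 -94.63   4.79] [-3.36 -8.89  0.77]
[549.63 -94.64   4.79] [-3.91 -8.18  0.99]
```

Seated: the position stays at -94.6 while the force rises to about 8 N, so the squeeze is about 5 N. Backing off now.

>>> drive_tool:
  motion:
    - [0,0,0,0,-0.3,-0.1,0]
    - [0,0,0,0,-1.5,-0.55,0]
    - [0,0,0,0,-2.8,-1.0,0]
    - [0,0,0,0,-4.2,-6,0]
    - [0,0,0,0,-4.2,-12,0]

```text
time: 16.77
ee_pos: [551.7, -174.1, 102.9]
tool_rot: [0.055, -3.084, -0.548]
ft_force: [0.9, -0.7, 0.3]
width: -0.0
gripper_force: 0.0
```

>>> drive_tool:
  motion:
    - [7,0,0,0,0,-3,0]
    - [14,0,0,0,0,-5,0]
    - [20,0,0,0,0,-5,0]
    - [20,0,0,0,0,-5,0]
    - [20,0,0,0,0,-5,0]

```text
time: 17.4
ee_pos: [553.1, -190.7, 149.8]
tool_rot: [0.057, -3.14, -0.003]
ft_force: [-0.5, 0.2, -0.5]
width: -0.001
gripper_force: 0.0
```

```bash
python3 m2.py 2>/dev/null; python3 - <<'E'
from h import *
go([465,-46,160]); go([465,-46,75]); print(Rt().as_matrix().round(3))
n="scene";uv=np.stack(np.meshgrid(np.arange(512),np.arange(384)),-1).reshape(-1,2)
for n in("scene","top"):
    p,d=read_camera(n); W=px2w(n,uv,d)
    q=(W[:,2]>68)&(W[:,2]<135)&(W[:,0]>480)&(W[:,0]<570)&(W[:,1]>-80)&(W[:,1]<-20)
    for a in range(60,135,12):
        b=q&(W[:,2]>=a)&(W[:,2]<a+12)
        if b.sum(): print(n,a,b.sum(),W[b].min(0).round(),W[b].max(0).round(),W[b].mean(0).round())
E
```

```text
[ 553.1 -190.7  149.8] [-0.54  0.22 -0.51] [ 0.   -0.01  0.02]
['-30:128', '-27:130', '-24:138', '-21:160', '-18:185', '-15:200', '-12:205', '-9:206', '-6:212', '-3:228', '0:242', '3:246', '6:228', '9:178', '12:102', '15:68', '18:64', '21:62', '24:62', '27:62', '30:62', '33:62', '36:62', '39:61', '42:61', '45:61', '48:60', '51:60', '54:60', '57:59', '60:59', '63:59', '66:59', '69:58', '72:58', '75:58', '78:59', '81:59', '84:61', '87:62', '90:63', '93:64', '96:68', '99:94', '102:137', '105:nan', '108:224']
['-30:119', '-27:120', '-24:119', '-21:120', '-18:120', '-15:120', '-12:121', '-9:121', '-6:130', '-3:169', '0:220', '3:240', '6:230', '9:179', '12:97', '15:69', '18:68', '21:67', '24:67', '27:67', '30:67', '33:66', '36:67', '39:65', '42:65', '45:64', '48:65', '51:65', '54:65', '57:64', '60:63', '63:64', '66:64', '69:64', '72:63', '75:64', '78:62', '81:59', '84:58', '87:64', '90:65', '93:65', '96:66', '99:79', '102:105', '105:173', '108:232']
[ 0.1  -0.07 -0.05  8.28 14.81 -1.01] dist 16.997108967515242
[ 0.1  -0.07 -0.05  8.27 14.79  7.49] dist 18.53062247553827
[[-0.999 -0.037  0.   ]
 [-0.037  0.999  0.   ]
 [-0.     0.    -1.   ]]
scene 60 17 [538. -61.  68.] [560. -28.  72.] [552. -41.  70.]
scene 72 45 [530. -61.  72.] [556. -28.  84.] [546. -44.  78.]
scene 84 25 [519. -53.  85.] [541. -34.  96.] [532. -42.  90.]
scene 96 24 [517. -55.  97.] [532. -33. 107.] [524. -44. 103.]
scene 108 32 [507. -58. 108.] [523. -33. 120.] [514. -45. 113.]
scene 120 25 [497. -58. 120.] [513. -32. 131.] [507. -44. 124.]
top 60 9 [546. -57.  68.] [558. -24.  71.] [551. -37.  70.]
top 72 38 [539. -54.  72.] [558. -27.  83.] [549. -41.  77.]
top 84 19 [529. -50.  85.] [541. -33.  96.] [535. -41.  90.]
top 96 22 [519. -53.  96.] [531. -30. 108.] [524. -42. 102.]
top 108 25 [500. -53. 108.] [521. -33. 120.] [514. -41. 114.]
top 120 27 [500. -52. 120.] [512. -33. 129.] [506. -43. 124.]
```

>>> drive_tool:
  motion:
    - [0,0,0,2.8,5.0,0,0]
    - [0,0,0,5.6,10,0,0]
    - [0,0,0,8.3,15.1,0,0]
    - [0,0,0,8.3,15.1,5,0]
    - [0,0,0,8.3,15.1,8.5,0]

```text
time: 18.18
ee_pos: [464.4, -42.3, 63.9]
tool_rot: [0.058, -3.141, -0.001]
ft_force: [-0.2, -0.3, -0.3]
width: 0.007
gripper_force: 0.0
```

```bash
python3 - <<'E'
from h import *
s=state();print(s["ee_pos"].round(1),s["ft_force"].round(1))
uv=np.stack(np.meshgrid(np.arange(512),np.arange(384)),-1).reshape(-1,2)
for n in("scene","top"):
    p,d=read_camera(n); W=px2w(n,uv,d)
    q=(W[:,2]>60)&(W[:,2]<150)&(W[:,0]>430)&(W[:,0]<493)&(W[:,1]>-80)&(W[:,1]<0)
    for a in range(60,150,12):
        b=q&(W[:,2]>=a)&(W[:,2]<a+12)
        if b.sum(): print(n,a,b.sum(),W[b].min(0).round(),W[b].max(0).round(),W[b].mean(0).round())
E
```

```text
[464.4 -42.3  63.9] [-0.2 -0.3 -0.3]
scene 96 4 [464. -51. 104.] [475. -34. 108.] [468. -43. 107.]
scene 108 23 [455. -57. 108.] [478. -32. 119.] [469. -41. 114.]
scene 120 27 [453. -57. 120.] [475. -27. 132.] [469. -40. 126.]
scene 132 18 [459. -53. 132.] [475. -30. 144.] [470. -42. 137.]
scene 144 13 [468. -63. 144.] [477. -19. 150.] [473. -41. 146.]
```

>>> drive_tool:
  motion:
    - [0,0,0,-0.8,0,0,0]
    - [0,0,0,-1.6,0,0,0]
    - [0,0,0,-2.4,0,-0.2,0]
    - [0,0,0,-3.2,0,-0.4,0]
    - [0,0,0,-4.0,0,-0.6,0]

```text
time: 18.9
ee_pos: [503.4, -41.1, 71.8]
tool_rot: [0.058, -3.138, 0.0]
ft_force: [-7.0, 0.4, 6.1]
width: 0.005
gripper_force: 3.6
```

>>> drive_tool:
  motion:
    - [0,0,0,-0.6,0,-0.2,0]
    - [0,0,0,-1.2,0,-0.4,0]
    - [0,0,0,-1.8,0,-0.7,0]
    - [0,0,0,-2.4,0,-1.0,0]
    - [0,0,0,-3.0,0,-1.2,0]

```text
time: 19.52
ee_pos: [531.0, -39.6, 81.7]
tool_rot: [0.058, -3.133, -0.001]
ft_force: [-7.0, -1.3, -4.8]
width: -0.007
gripper_force: 3.4
```

```bash
python3 m.py pics/l1.png
```

```text
[531.  -39.6  81.7] [-6.98 -1.28 -4.79] [-0.13  1.31  0.01] 19.525
```

View pics/l1.png

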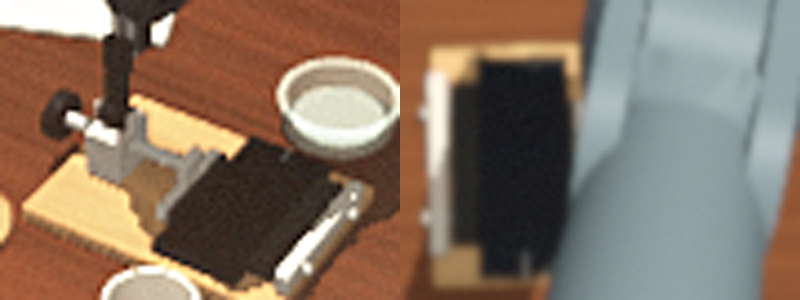

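The lever stands nearly upright at left (115,80), pushed by the fingertip. The phone is seated against the fence. Continuing along the arc.

>>> drive_tool:
  motion:
    - [0,0,0,-0.8,0,0,0]
    - [0,0,0,-1.6,0,0.05,0]
    - [0,0,0,-2.3,0,0.2,0]
    - [0,0,0,-3.0,0,0.4,0]
    - [0,0,0,-3.6,0,0.75,0]

```text
time: 20.25
ee_pos: [565.8, -38.0, 74.9]
tool_rot: [0.058, -3.131, -0.001]
ft_force: [-12.8, 0.7, 5.4]
width: -0.001
gripper_force: 6.5
```

>>> drive_tool:
  motion:
    - [0,0,0,-0.6,0,0.45,0]
    - [0,0,0,-1.2,0,1.0,0]
    - [0,0,0,-1.8,0,1.6,0]
    - [0,0,0,-2.3,0,2.2,0]
    - [0,0,0,-2.7,0,2.9,0]

```text
time: 20.88
ee_pos: [599.8, -37.7, 47.2]
tool_rot: [-0.058, 3.138, -0.0]
ft_force: [-1.4, -1.0, -0.2]
width: 0.004
gripper_force: 0.0
```

```bash
cat > lv.py <<'E'
from h import *
s=state();print(s["ee_pos"].round(1),s["ft_force"].round(2))
uv=np.stack(np.meshgrid(np.arange(512),np.arange(384)),-1).reshape(-1,2)
p,d=read_camera("scene"); W=px2w("scene",uv,d); g=p.reshape(-1,3).max(1)
q=(W[:,2]>60)&(W[:,2]<130)&(W[:,0]>540)&(W[:,0]<650)&(W[:,1]>-65)&(W[:,1]<-20)&(g<90)
for a in range(540,650,8):
    b=q&(W[:,0]>=a)&(W[:,0]<a+8)
    if b.sum(): print(a,b.sum(),W[b][:,2].min().round(),np.median(W[b][:,2]).round(),W[b][:,2].max().round())
E
python3 lv.py
```

```text
[599.8 -37.7  47.2] [-1.37 -1.02 -0.16]
540 4 74.0 76.0 81.0
548 16 61.0 75.0 83.0
556 10 61.0 74.0 80.0
564 5 73.0 75.0 76.0
572 5 75.0 75.0 76.0
580 4 74.0 75.0 81.0
588 14 73.0 98.0 114.0
596 29 75.0 103.0 122.0
604 31 79.0 102.0 129.0
612 13 76.0 82.0 85.0
620 5 78.0 83.0 85.0
```

The lever has snapped home, with its top surface at z 83 near x 620 and no force on the tool. Withdrawing straight up, then checking.

>>> drive_tool:
  motion:
    - [0,0,0,0,0,-3,0]
    - [0,0,0,0,0,-8,0]
    - [0,0,0,0,0,-14,0]
    - [0,0,0,6,0,-14,0]
    - [0,0,0,12,0,-14,0]

```text
time: 21.55
ee_pos: [479.5, -42.7, 188.7]
tool_rot: [-0.058, 3.135, -0.002]
ft_force: [0.3, -0.2, -0.0]
width: -0.003
gripper_force: 0.0
```

>>> drive_tool:
  motion:
    - [0,0,0,2,5,0,0]
    - [0,0,0,4,10,0,0]
    - [0,0,0,6,15,0,0]
    - [0,0,0,8,20,0,0]
    - [0,0,0,8,25,0,0]

```text
time: 22.18
ee_pos: [387.9, 206.4, 187.5]
tool_rot: [-0.058, 3.14, 0.001]
ft_force: [0.8, 0.5, 0.2]
width: -0.0
gripper_force: 0.0
```

```bash
python3 lv.py; python3 m.py pics/e1.png
```

```text
[387.9 206.4 187.5] [0.83 0.48 0.17]
540 3 71.0 78.0 78.0
548 15 61.0 76.0 84.0
556 11 67.0 74.0 80.0
564 9 71.0 76.0 79.0
572 8 73.0 76.0 77.0
580 9 73.0 77.0 80.0
588 9 74.0 79.0 82.0
596 12 77.0 80.0 84.0
604 14 77.0 82.0 86.0
612 10 77.0 82.0 85.0
620 6 80.0 82.0 91.0
[388.2 212.  187.5] [0.39 3.16 0.03] [ 0.23 -0.03  0.01] 22.225
```

View pics/e1.png

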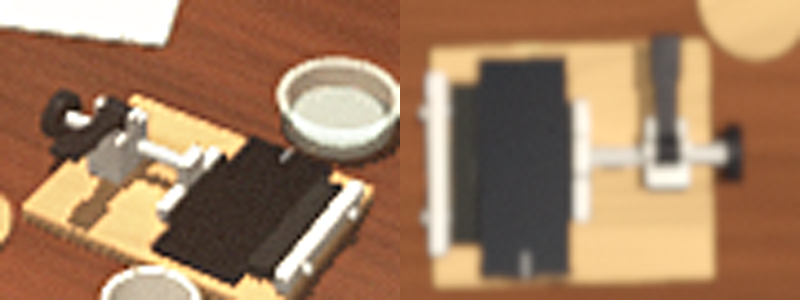

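The lever lies over at right (665,70), fully home. The phone sits flat between the jaw (580,160) and the fence (462,160), and the arm is clear of everything.

```bash
python3 -c "
from workcell import *
print(job_done())"
```

```text
the job is handed in; nothing more can be done
None
```

The phone is pushed up against the fence with about 5 N of squeeze (estimated from the wrist force), the lever is flipped home, and the arm is clear; I handed the job in at about 22 s and got no verdict back.

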